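# Lock the micropipette into its service cradle

## Task

The micropipette is going for servicing: lay it (do not drop it) in the empty service cradle, tip towards the blue V rest and finger hook on the hinge side, so that its body lies fully down in the black saddle. Then swing the hinged keeper bar over it and press the bar's red thumb pad down until it clicks past the sprung roller and is held down by it; press with feeling, do not lean on the cradle, and leave the other things on the desk where they are.

Things in the scene. Friction and masses are not known exactly. Their poses are not given: they have to be found in the camera images.
- cradle: service cradle, fixed to the desk: grey base plate 156 x 210 mm, top at z 8. Origin: desk level under the base; x to the hinge, y to the tip end, z up; mm below are in this frame. Base bare at y -72..-30 (room for fingers beside the pipette). Low end stops at y 27 and -95. Hinge ears x 46..64, y -15..19, up to z 65
- seat (a point): point [7, 0, 14] mm of the cradle, on the saddle floor: where the micropipette's origin belongs when seated, axes parallel to the cradle's. Black saddle cheeks at y -28..22, 30 mm apart (x -15..15), top z 36, flared lips to z 42. Rear rest y -87..-73 with a cheek on the -x side only, so the finger hook lies free on the +x side
- tip_rest (a point): middle of the blue V rest, point [0, 86, 28] mm of the cradle, where the tip cone lies when seated
- catch (a point): nominal point [-65, 2, 56] mm of the cradle where the bar's end pin lies when latched, on the dark catch post (x -84..-55). A sprung arm with a steel roller (10 mm dia., nominal centre x -70, z 60, arm top z 70) holds it down. The post is clamped up to 11 mm higher or lower than nominal to suit other pipettes; this is not reported: feel it
- micropipette: white micropipette, 242 mm long, about 85 g, lying on its side. Origin on its underside; y to its grey tip, z up. Handle x -20..6, y -89..21, z 0..29 mm: grip it across x, for instance at y -52. Plunger to y -121, tip to y 121, finger hook out to x 31 at y -74..-87
- pipette_tip (a point): end of the micropipette's tip, at [-7, 120, 14] mm in its frame
- keeper (a joint): angle of the keeper bar, rad: 0 level over the saddle, grows as it opens (1.57 upright, more leans back). Steel bar 18 wide, 6 thick, 120 mm from hinge to end pin (10 mm dia., 28 long); stiff hinge, stays where left. Meets the roller at 0.01 to 0.2, lands on the post at -0.09 to 0.09, as the post is set; the roller yields at 10 to 17 N on the thumb pad
- catch_arm (a joint): angle of the sprung roller arm, rad: 0 = home (bar open, or only resting on top of the roller), grows as the bar's pin pushes it outward, away from the hinge, to about 0.12 at the top of the roller; springs back to about 0.07 and stays there once the pin is held under the roller
- keeper_hinge (a point): middle of the keeper's hinge axis, at [55, 2, 56] mm in the cradle's frame; the axis is the cradle's y
- thumb_pad (a point): top centre of the red ribbed thumb pad on the bar (30 x 20 mm), 94 mm from the hinge axis and 6 mm above the bar's middle plane
- timer: white lab timer, 62 x 68 x 18 mm, bystander; origin under its centre
- tally_counter: grey hand tally counter, 45 x 70 x 29 mm, bystander; origin under its centre
- jar_a: jar with a yellow lid, 55 mm dia., 68 high, bystander; origin under its centre
- marker_black: marker with red cap, 118 mm long, 17 high, bystander; origin under its centre
Mind the look-alikes: they are no part of the job. There is more than one size of the micropipette; the job needs the larger.

How it is judged:
On the way, in this order (a step that is already met when the one before it is completed fails the run):
1. the micropipette lies in the saddle, the right way round, with the keeper bar still open (x of micropipette in the frame of cradle between 0.002 and 0.012 m and y of micropipette in the frame of cradle between -0.012 and 0.012 m and z of micropipette in the frame of cradle between 0.011 and 0.018 m and y of pipette_tip in the frame of cradle above 0.1 m and angle between micropipette's own z axis and vertical below 0.1 rad and value of joint keeper above 0.5 rad), for 0.2 s.
2. the keeper bar is latched down under the roller (value of joint keeper below 0.12 rad and value of joint catch_arm above 0.045 rad), for 0.3 s.
At the end, for the whole second after the job is handed in: the micropipette rests level (0.1 rad) in the cradle within 5 mm (x), 12 mm (y), 4 mm (z) of the seat point, tip towards the blue V rest; the keeper bar is latched under the roller (keeper below 0.12 rad, catch arm held out above 0.045 rad); both at rest (all of step 2 and x of micropipette in the frame of cradle between 0.002 and 0.012 m and y of micropipette in the frame of cradle between -0.012 and 0.012 m and z of micropipette in the frame of cradle between 0.011 and 0.018 m and y of pipette_tip in the frame of cradle above 0.1 m and angle between micropipette's own z axis and vertical below 0.1 rad and velocity of joint keeper between -0.05 and 0.05 rad/s and linear speed of micropipette below 0.02 m/s); the robot touches nothing.
It fails at once if the robot leans on the cradle, its bar or its catch with more than 35 N (contact force between any of the fingers, the arm and cradle above 35 N).
It fails at once if the micropipette is dropped (falls free faster than 0.6 m/s) (linear speed of micropipette above 0.6 m/s and contact force between the fingers and micropipette below 0.01 N).
It fails at once if one of the bystanders (timer, tally counter, jar, marker) is shifted by more than 30 mm (distance of any of timer, tally_counter, jar_a, marker_black from where it was at the start of the episode above 0.03 m).
It also fails if it takes over 54 s, if anything falls off the work surface, if the arm or the gripper's body presses on something with over 40 N, if the wrist force passes 120 N, or if a joint passes its speed limit or range.

## Robot

A 6-joint arm with a two-finger parallel gripper is mounted at the origin on a cart in front of the work surface, level with it; the furniture and walls round the work are solid. World frame = base frame: x ahead of the robot, y to its left, z up, the work surface at z = 0. Lengths are in m, angles in rad, forces in N, time in s.
With the tool pointing down it reaches from about 0.35 to 0.725 m from the base axis. Payload 4.3 kg.
Tool frame: the origin (TCP) lies midway between the tips of the shut fingers; the grasp point (between the pads) lies 19 mm behind it (env.grip_depth is the distance from the TCP to the grasp point, in m); z points along the fingers, y is the line along which they close (so a half turn about z gives the same grasp; the last joint's range is limited). The gripper opens to 85 mm and grips with 20 to 120 N. Pads are 22 mm wide; open, the fingers measure 114 mm over their backs; the gripper's body (76 mm by 85 mm) begins 54 mm behind the grasp point. The pads swing forward as they close: fully open they stand 13 mm farther back than shut.
Start: joints at [1.086, 0.377, 0.081, 1.274, 0, 1.46], TCP at [0.211, 0.535, 0.231] pointing down, gripper open.
Joint ranges: [-2.72, 2.72], [-0.84, 1.66], [-1.02, 1.22], [-1.77, 2.12], [-1.37, 1.28], [-3.14, 3.14]. Speed limits (rad/s): [2.57, 2.57, 3.14, 3.14, 3.14, 3.14].

## Interface

Orientations are given as a rotation vector (axis times angle).
In Python, from bench import env gives the robot as it stands.
- The arm moves only by the tool play_rows, never from a script. Its argument "motion" is a list of rows, each an object of numbers: "tx", "ty", "tz": the shift along the tool's x, y, z scaled (see below); "ax", "ay", "az": the turn, a rotation vector about the tool's x, y, z scaled (see below). A call has 1 to 20 rows; each row shifts and turns the commanded pose from where the row before left it, along the tool's axes as they then stand; what a row does not reach is not made up. The controller multiplies each number of a shift by 50 cm and each number of a turn by 2 pi rad. A row lasts 1/10 s, in which the tool goes at most 50 mm and 8.59 degrees, less where a joint would pass 70% of its speed; a pose out of reach is approached as far as the arm can. A call with a number of a shift or a turn outside -1 to 1 is refused whole. A call with a gripper value outside its range is refused whole. "hand" is the opening, from -1 (shut) to 1 (fully open), set as the call begins (left out, the last holds). The fingers move at their own pace and stop on an object; "force" is the grip in N (left out, the last holds). Time passes only in rows, so rows that do not move let the fingers close. It gives the time, the measured TCP pose, the force, the opening and the grip force at its end, in the units of the state.
- env.get_obs(): the state, without advancing time (a new reading comes with each control period).
- env.get_image(name): name is "scene" or "top" or "wrist"; returns a dict with "pixels" (480x640x3 uint8, red, green, blue), "range_z" (480x640 float32, m along the optical axis (not along the pixel's ray), 0 where there is no reading), "vertical_fov" (degrees; the focal length in pixels is half the picture's height over the tangent of half this angle, whatever the lens; pixels are square), "cx", "cy" (the principal point, pixels), "xyz" and "rotation" of the camera in the world. Camera axes: x right, y up, looking along -z (the intrinsics and any distortion apply to the point x, -y, -z); pixel columns grow to the right and rows downward; lengths in m; the calibration is good to about 2 mm. A picture is of the moment at which its call begins.
- env.finish_job(): hands the job in; it is judged then, once.
The state is a dict: "t": time; "qpos": joint angles; "qvel": joint speeds; "tau": joint torques, N m; "tool_pos": TCP position; "tcp_rot": TCP orientation; "force": force on the tool from outside, world axes, zero at the start; "moment": the same for the moment, N m; "grip_width": opening from 0.0 (shut) to 1.0 (fully open); "gripper_force": force on a finger pad.
Only numpy, scipy, OpenCV 4.12 (cv2) and the standard library are available. Lean on these libraries where they do the work, as an engineer would, in place of code of your own. Each camera call takes 0.05 s, during which the arm holds its last target. There are 200 camera calls.

## Working session

There is one attempt and no reset: what is moved stays moved. The work goes in short steps, Python scripts to look and compute and a tool call to move; the robot and the scene stay as the last step left them, time stands still between calls to the robot, and variables do not carry over. Pictures are saved under pics/ and viewed, at most 11 in all, crops included, and the job is handed in when it is done.

Besides the shell and the picture viewer there is one more tool, called by a JSON object that holds its "op" and its "data". play_rows: Moves the arm, as the interface text tells. Its arguments: {"type":"object","properties":{"motion":{"type":"array"},"hand":{"type":"number"},"force":{"type":"number"}},"required":["motion"]}

```bash
ls; mkdir -p pics; cat > h.py <<'E'
import numpy as np, cv2
from scipy.spatial.transform import Rotation as R
from bench import env
def pts(im):
    f=240/np.tan(np.radians(im["vertical_fov"])/2); z=im["range_z"]
    v,u=np.mgrid[0:480,0:640]
    c=np.stack([(u-im["cx"])*z/f,-(v-im["cy"])*z/f,-z],-1)
    rot=np.array(im["rotation"]); rot=rot if rot.shape==(3,3) else R.from_rotvec(rot).as_matrix()
    return c@rot.T+np.array(im["xyz"])
def save(im,n): cv2.imwrite("pics/"+n,im["pixels"][:,:,::-1])
E
python3 - <<'E'
from h import *
for n in ("top","scene"):
    im=env.get_image(n); save(im,n+".png"); np.save(n+".npy",pts(im)); np.save(n+"_px.npy",im["pixels"])
    print(n,{k:v for k,v in im.items() if k not in("pixels","range_z")}, (im["range_z"]>0).mean())
print(env.get_obs())
E
```

```text
pics
top {'vertical_fov': 42.02107387316721, 'cx': 305.16857369774874, 'cy': 242.4998984945932, 'xyz': array([0.24438718, 0.06237828, 1.44189522]), 'rotation': array([ 0.17662028, -0.16889463, -1.55492855])} 0.9961979166666667
scene {'vertical_fov': 42.92567002328549, 'cx': 317.88703043742754, 'cy': 235.66520548745032, 'xyz': array([-0.13269254,  1.0529485 ,  1.20023494]), 'rotation': array([ 0.34140502, -1.00967245, -2.35350162])} 0.9959700520833333
{'t': 0.1, 'qpos': array([1.08566054e+00, 3.77996478e-01, 7.98257225e-02, 1.27443233e+00,
       8.45299975e-06, 1.46049699e+00]), 'qvel': array([-0.00061349, -0.00144001,  0.00263805, -0.00106084, -0.00028326,
       -0.00018323]), 'tau': array([ 1.22049121e-03, -4.64692068e+01,  2.70583016e+01,  1.20305142e-02,
       -1.77386719e-04, -1.47565341e-06]), 'tool_pos': array([0.21024277, 0.53457131, 0.23047628]), 'tcp_rot': array([-5.85250351e-01, -3.08604902e+00,  2.70883481e-03]), 'force': array([ 0.484961  ,  0.88262993, -0.21353484]), 'moment': array([-0.0201768 , -0.01584168,  0.01080705]), 'gripper_force': 0.0, 'grip_width': 1.0011609601208205}
```

View pics/top.png

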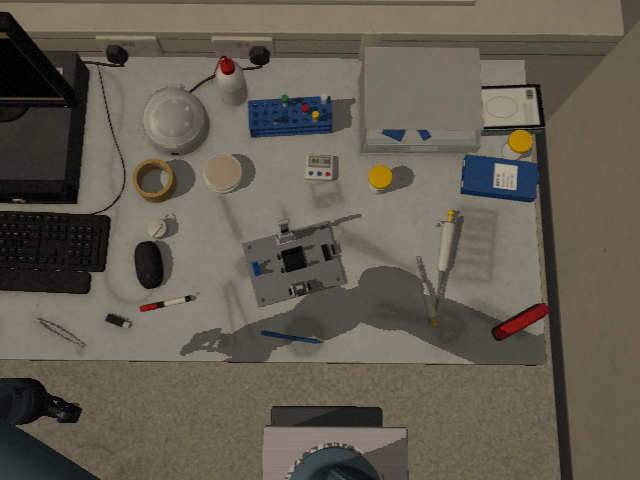

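View pics/scene.png

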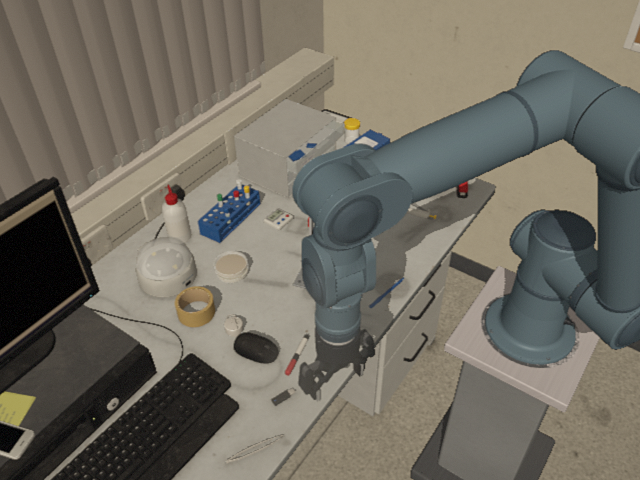

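The top view shows the cradle at about (293,262), with its blue rest at (257,268). There are two pipette candidates, one at (446,245) with yellow and white parts and one at (427,290). The scene view is mostly blocked by the arm. I'll enlarge both regions to confirm.

```bash
python3 - <<'E'
from h import *
p=np.load("top_px.npy")[:,:,::-1]; P=np.load("top.npy")
a=cv2.resize(p[205:335,230:360],(520,520),interpolation=cv2.INTER_CUBIC)
b=cv2.resize(p[205:335,405:470],(260,520),interpolation=cv2.INTER_CUBIC)
cv2.imwrite("pics/crop.png",np.hstack([a,b]))
for u,v in [(284,230),(280,242),(300,289),(257,268),(293,258),(325,252),(452,212),(446,245),(438,290),(435,321),(420,258),(427,290),(250,250),(340,280)]:
    print((u,v),P[v,u].round(4))
E
```

```text
(284, 230) [0.5672 0.1166 0.1227]
(280, 242) [0.5614 0.1292 0.029 ]
(300, 289) [0.4491 0.0814 0.049 ]
(257, 268) [0.501  0.1815 0.0223]
(293, 258) [0.5264 0.0989 0.0165]
(325, 252) [0.5424 0.0244 0.0112]
(452, 212) [ 0.6398 -0.2746  0.0182]
(446, 245) [ 0.5587 -0.256   0.024 ]
(438, 290) [ 0.4535 -0.2339  0.0227]
(435, 321) [ 0.3856 -0.2305 -0.007 ]
(420, 258) [ 0.5324 -0.1993 -0.001 ]
(427, 290) [ 0.4539 -0.2096  0.0183]
(250, 250) [0.547  0.2006 0.0047]
(340, 280) [ 0.4773 -0.0107  0.0061]
```

View pics/crop.png

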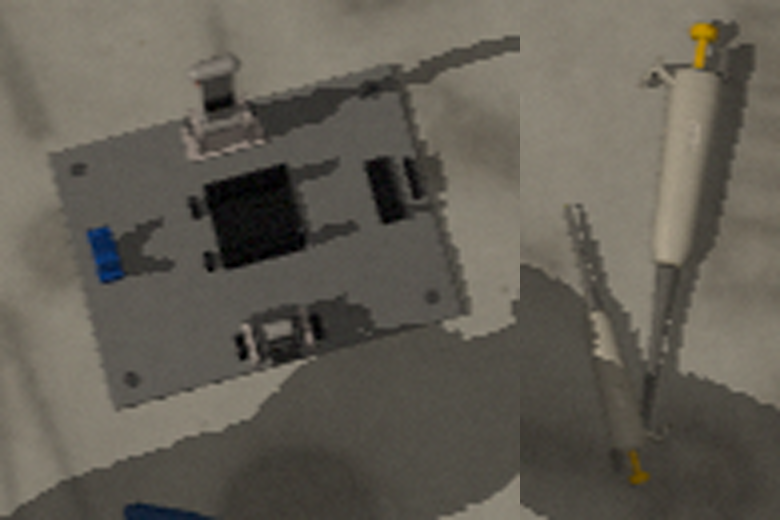

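The larger micropipette is the one with its plunger at about (452,212) and tip near (437,312). It's about 240 mm long, with the hook on the left at (439,223). The one with its plunger at (435,324) and tip at (419,258) is about 150 mm long, so it's the look-alike. On the cradle, the hinge is at the top (284,230), the catch at the bottom (300,289) and the tip end on the left. Next I'll measure coarse poses.

```bash
python3 - <<'E'
from h import *
p=np.load("top_px.npy"); P=np.load("top.npy"); hsv=cv2.cvtColor(p,cv2.COLOR_RGB2HSV)
def roi(u0,u1,v0,v1):
    m=np.zeros((480,640),bool); m[v0:v1,u0:u1]=1; return m
blue=(hsv[...,0]>95)&(hsv[...,0]<130)&(hsv[...,1]>150)&roi(245,270,255,280)
print("blue",np.median(P[blue],0).round(4),blue.sum())
blk=(hsv[...,2]<40)&roi(278,310,243,275)
q=P[blk]; r=cv2.minAreaRect(q[:,:2].astype(np.float32)*1000); print("saddle",r, np.percentile(q[:,2],[5,50,95]))
m=roi(405,470,205,335)&(P[...,2]>0.012)
n,l,s,c=cv2.connectedComponentsWithStats(m.astype(np.uint8))
for i in range(1,n):
    if s[i,4]>20:
        q=P[l==i]; print(s[i],cv2.minAreaRect(q[:,:2].astype(np.float32)*1000),q[:,2].max())
w=env.get_image("wrist"); o=env.get_obs()
Rt=R.from_rotvec(o["tcp_rot"]).as_matrix(); Rc=R.from_rotvec(w["rotation"]).as_matrix()
print("cam in tool",Rt.T@(w["xyz"]-o["tool_pos"]),(Rt.T@Rc).round(3),w["vertical_fov"]); print(Rt.round(3))
E
```

```text
blue [0.5006 0.1833 0.0332] 69
saddle ((397.7799377441406, 71.08033752441406), (302.0462341308594, 60.41313171386719), 13.83573055267334) [0.00909054 0.01781815 0.04430986]
[ 420  211   39  113 1143] ((404.1599426269531, -154.54791259765625), (136.02679443359375, 521.3768920898438), 50.99522399902344) 1.4418952246063705
cam in tool [ 0.07289249  0.00067239 -0.14265939] [[-0.001  0.959  0.282]
 [ 1.     0.001  0.   ]
 [-0.     0.282 -0.959]] 64.50624033947345
[[-0.931  0.366 -0.001]
 [ 0.366  0.931 -0.001]
 [ 0.    -0.002 -1.   ]]
```

{"op": "play_rows", "data": {"motion": [{"tz": -0.04},{"tz": -0.06},{"tx": -0.07,"ty": -0.04,"tz": -0.01},{"tx": -0.07,"ty": -0.04,"tz": -0.01},{"tx": -0.07,"ty": -0.04,"tz": -0.01},{"tx": -0.07,"ty": -0.04,"tz": -0.01},{"tx": -0.07,"ty": -0.04,"tz": -0.01},{"tx": -0.07,"ty": -0.04,"tz": -0.01},{"tx": -0.07,"ty": -0.04},{"tx": -0.07,"ty": -0.04},{"tx": -0.07,"ty": -0.04},{"tx": -0.07,"ty": -0.04},{"tx": -0.07,"ty": -0.04},{"tx": -0.07,"ty": -0.04},{"tx": -0.07,"ty": -0.04},{"tx": -0.04,"ty": -0.02},{},{}]}}

```text
validation failed for argument at $.mo...
```

```bash
python3 - <<'E'
from h import *
o=env.get_obs(); print(o["t"],o["tool_pos"],o["tcp_rot"],o["force"])
w=env.get_image("wrist"); save(w,"w1.png"); np.savez("w1.npz",P=pts(w),px=w["pixels"])
E
```

```text
0.15 [0.2102581  0.53463437 0.2305907 ] [-5.85228598e-01 -3.08613482e+00  2.33415586e-03] [0.34188298 0.13803258 1.12591722]
```

View pics/w1.png

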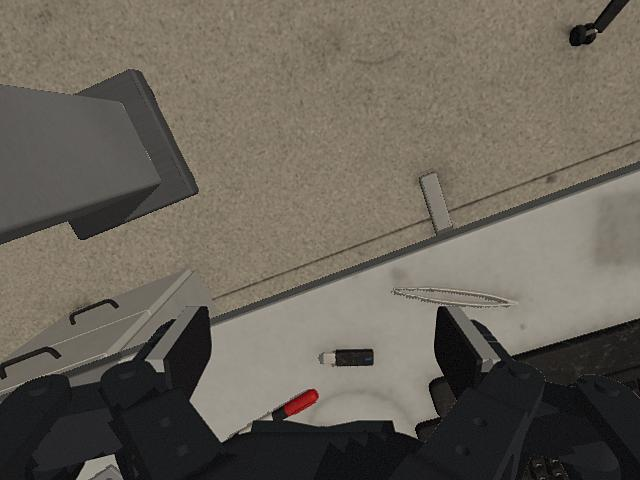

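The move was refused, so the picture still shows the start pose: the fingers fill the bottom of the frame and the top half is clear. The rows may need all six keys.

{"op": "play_rows", "data": {"motion": [{"tx": 0,"ty": 0,"tz": -0.06,"ax": 0,"ay": 0,"az": 0},{"tx": 0,"ty": 0,"tz": -0.06,"ax": 0,"ay": 0,"az": 0},{"tx": -0.07,"ty": -0.04,"tz": -0.01,"ax": 0,"ay": 0,"az": 0},{"tx": -0.07,"ty": -0.04,"tz": -0.01,"ax": 0,"ay": 0,"az": 0},{"tx": -0.07,"ty": -0.04,"tz": -0.01,"ax": 0,"ay": 0,"az": 0},{"tx": -0.07,"ty": -0.04,"tz": -0.01,"ax": 0,"ay": 0,"az": 0},{"tx": -0.07,"ty": -0.04,"tz": 0,"ax": 0,"ay": 0,"az": 0},{"tx": -0.07,"ty": -0.04,"tz": 0,"ax": 0,"ay": 0,"az": 0},{"tx": -0.07,"ty": -0.04,"tz": 0,"ax": 0,"ay": 0,"az": 0},{"tx": -0.07,"ty": -0.04,"tz": 0,"ax": 0,"ay": 0,"az": 0},{"tx": -0.07,"ty": -0.04,"tz": 0,"ax": 0,"ay": 0,"az": 0},{"tx": -0.07,"ty": -0.04,"tz": 0,"ax": 0,"ay": 0,"az": 0},{"tx": -0.07,"ty": -0.04,"tz": 0,"ax": 0,"ay": 0,"az": 0},{"tx": -0.07,"ty": -0.04,"tz": 0,"ax": 0,"ay": 0,"az": 0},{"tx": -0.07,"ty": -0.04,"tz": 0,"ax": 0,"ay": 0,"az": 0},{"tx": -0.07,"ty": -0.04,"tz": 0,"ax": 0,"ay": 0,"az": 0},{"tx": 0,"ty": 0,"tz": 0,"ax": 0,"ay": 0,"az": 0},{"tx": 0,"ty": 0,"tz": 0,"ax": 0,"ay": 0,"az": 0}]}}

```text
t: 2.0
tool_pos: [0.5641, 0.0945, 0.3107]
tcp_rot: [-0.588, -3.085, -0.0]
force: [-0.6, 0.2, -0.9]
grip_width: 1.001
gripper_force: 0.0
```

```bash
python3 - <<'E'
from h import *
o=env.get_obs(); print(o["t"],o["tool_pos"],o["tcp_rot"],o["force"])
w=env.get_image("wrist"); save(w,"w1.png"); np.savez("w1.npz",P=pts(w),px=w["pixels"])
E
```

```text
2.0 [0.56409643 0.0944709  0.31069652] [-5.87886915e-01 -3.08478029e+00 -2.77810366e-04] [-0.56349178  0.18566624 -0.88431232]
```

View pics/w1.png

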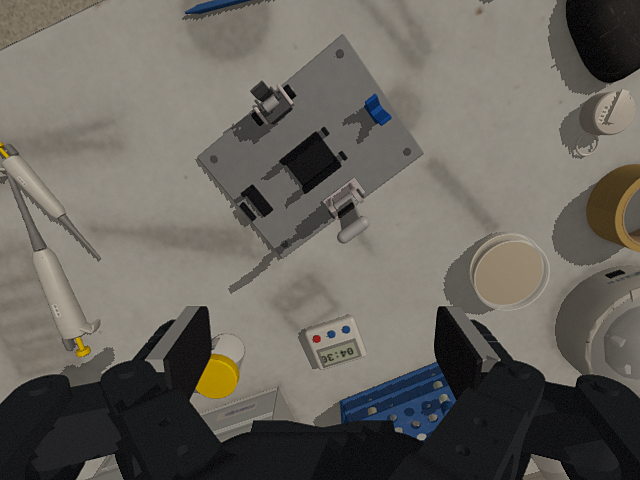

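The wrist view shows the whole cradle, with the blue rest at (377,110), saddle at (312,162), hinge and bar at (345,210) and catch at (270,103). It also shows both pipettes on the left: the larger one runs from its plunger at (80,348) to its tip near (5,170).

```bash
cat >> h.py <<'E'
def ray(im,uv,h):
    uv=np.atleast_2d(uv).astype(float); f=240/np.tan(np.radians(im["vertical_fov"])/2)
    d=np.c_[(uv[:,0]-im["cx"])/f,-(uv[:,1]-im["cy"])/f,-np.ones(len(uv))]@R.from_rotvec(im["rotation"]).as_matrix().T
    c=np.array(im["xyz"]); return c+d*((h-c[2])/d[:,2])[:,None]
E
python3 - <<'E'
from h import *
w=env.get_image("wrist"); p=w["pixels"]; P=pts(w); hsv=cv2.cvtColor(p,cv2.COLOR_RGB2HSV)
C=ray(w,[(342,36),(424,153),(280,258),(197,160)],.008)[:,:2]; print("corners",C.round(4).tolist(),"centre",C.mean(0))
d=C[1:]-C[:-1]; print("len",np.linalg.norm(d,axis=1),np.degrees(np.arctan2(d[:,1],d[:,0])), np.degrees(np.arctan2(*(C[0]-C[3])[::-1])))
th=np.arctan2(*(C[0]-C[3]+C[1]-C[2])[::-1]); print("y axis deg",np.degrees(th))
Y=np.array([np.cos(th),np.sin(th)]); X=np.array([Y[1],-Y[0]]); O=C.mean(0)
L=np.dstack([(P[...,:2]-O)@X,(P[...,:2]-O)@Y,P[...,2]])*1000
v,u=np.mgrid[0:480,0:640]; reg=(u>190)&(u<430)&(v>30)&(v<270)
def st(n,m): 
    q=L[m&reg]; print(n,len(q),np.percentile(q,[2,50,98],axis=0).round(1).tolist())
blue=(hsv[...,0]>95)&(hsv[...,0]<130)&(hsv[...,1]>150); st("blue",blue)
st("saddle hi",(L[...,2]>30)&(L[...,2]<50)&(abs(L[...,0])<35)&(abs(L[...,1]+3)<45))
st("ears",(L[...,2]>35)&(L[...,2]<70)&(L[...,0]>35)&(L[...,0]<80)&(abs(L[...,1])<40))
st("post",(L[...,2]>30)&(L[...,0]<-40)&(L[...,0]>-100)&(abs(L[...,1])<40))
st("bar top",(L[...,2]>120)&(abs(L[...,1])<40))
st("plate",(L[...,2]>4)&(L[...,2]<12)&(abs(L[...,0])<90)&(abs(L[...,1])<115))
st("rear",(L[...,2]>20)&(L[...,2]<60)&(abs(L[...,0])<35)&(abs(L[...,1]+80)<20))
np.savez("cr.npz",O=O,X=X,Y=Y); print(O,X,Y)
E
```

```text
corners [[0.4142, 0.1775], [0.561, 0.2221], [0.6167, 0.0189], [0.4727, -0.0227]] centre [0.51614627 0.09897758]
len [0.15349044 0.21070295 0.14989904] [  16.88992155  -74.6718481  -163.90174097] 106.30286582062445
y axis deg 105.81302308785848
blue 452 [[-9.6, -20.1, 15.3], [5.7, 84.9, 31.1], [20.5, 92.5, 39.7]]
saddle hi 727 [[-17.2, -26.3, 33.4], [20.4, -2.0, 40.1], [27.7, 21.5, 43.8]]
ears 417 [[51.5, -16.5, 39.9], [56.6, 5.3, 61.9], [67.5, 21.7, 67.0]]
post 1153 [[-84.2, -19.8, 30.6], [-64.7, 3.0, 40.7], [-51.6, 24.6, 59.2]]
bar top 966 [[-12.8, -9.2, 121.4], [55.3, 6.3, 179.7], [61.6, 28.2, 453.9]]
plate 20643 [[-75.6, -99.7, 6.4], [-11.2, 19.9, 8.2], [73.5, 102.0, 10.2]]
rear 84 [[-15.7, -97.7, 20.1], [-12.4, -79.7, 29.3], [12.3, -72.4, 31.3]]
[0.51614627 0.09897758] [0.96215608 0.27249895] [-0.27249895  0.96215608]
```

```bash
cat > pip.py <<'E'
from h import *
def pipette(w):
    P=pts(w); p=w["pixels"]; hsv=cv2.cvtColor(p,cv2.COLOR_RGB2HSV)
    m=(P[...,2]>.009)&(P[...,2]<.05)&(P[...,0]>.35)&(P[...,0]<.70)&(P[...,1]>-.33)&(P[...,1]<-.16)&(w["range_z"]>.2)
    n,l,s,c=cv2.connectedComponentsWithStats(m.astype(np.uint8))
    out=[]
    for i in range(1,n):
        if s[i,4]>150:
            q=P[l==i]; out.append(q); print(s[i],q.min(0).round(3),q.max(0).round(3))
    return out,P
E
python3 - <<'E'
from pip import *
w=env.get_image("wrist"); P=pts(w); O,X,Y=[np.load("cr.npz")[k] for k in "OXY"]
L=np.dstack([(P[...,:2]-O)@X,(P[...,:2]-O)@Y,P[...,2]])*1000
q=P[(L[...,2]>4.5)&(L[...,2]<12)&(abs(L[...,0])<85)&(abs(L[...,1])<112)]
r=cv2.minAreaRect(q[:,:2].astype(np.float32)*1000); print(r)
out,_=pipette(w)
b=(L[...,2]>165)&(L[...,2]<200)&(abs(L[...,0]-55)<60)&(abs(L[...,1])<40); print("pin",np.percentile(L[b],[5,50,95],axis=0).round(1).tolist())
pad=(cv2.cvtColor(w["pixels"],cv2.COLOR_RGB2HSV)[...,1]>120)&(L[...,2]>100)&(L[...,2]<180); print("red",pad.sum(), L[pad].mean(0) if pad.any() else "")
E
```

```text
((515.5343627929688, 99.22901153564453), (156.47511291503906, 210.18865966796875), 15.899078369140625)
[   0  142  100  215 5330] [ 0.373 -0.287  0.009] [ 0.642 -0.186  0.031]
pin [[53.0, -9.0, 176.6], [56.7, 2.8, 180.0], [61.4, 14.3, 181.7]]
red 15 [ 54.31292967   4.9551696  113.72184996]
```

{"op": "play_rows", "data": {"motion": [{"tx": -0.034,"ty": -0.071,"tz": 0,"ax": 0,"ay": 0,"az": 0},{"tx": -0.034,"ty": -0.071,"tz": 0,"ax": 0,"ay": 0,"az": 0},{"tx": -0.034,"ty": -0.071,"tz": 0.01,"ax": 0,"ay": 0,"az": 0},{"tx": -0.034,"ty": -0.071,"tz": 0.01,"ax": 0,"ay": 0,"az": 0},{"tx": -0.034,"ty": -0.071,"tz": 0.02,"ax": 0,"ay": 0,"az": 0},{"tx": -0.034,"ty": -0.071,"tz": 0.02,"ax": 0,"ay": 0,"az": 0},{"tx": -0.034,"ty": -0.071,"tz": 0.02,"ax": 0,"ay": 0,"az": 0},{"tx": -0.034,"ty": -0.071,"tz": 0.02,"ax": 0,"ay": 0,"az": -0.019},{"tx": -0.034,"ty": -0.071,"tz": 0.02,"ax": 0,"ay": 0,"az": -0.019},{"tx": 0,"ty": 0,"tz": 0,"ax": 0,"ay": 0,"az": 0},{"tx": 0,"ty": 0,"tz": 0,"ax": 0,"ay": 0,"az": 0}]}}

```text
t: 3.25
tool_pos: [0.5938, -0.2569, 0.2509]
tcp_rot: [-0.215, -3.133, -0.002]
force: [0.6, 1.3, -0.2]
grip_width: 0.997
gripper_force: 0.0
```

```bash
python3 - <<'E'
from h import *
w=env.get_image("wrist"); save(w,"w2.png"); P=pts(w)
np.savez("w2.npz",P=P,px=w["pixels"],cam=w["xyz"],rot=w["rotation"],k=[w["vertical_fov"],w["cx"],w["cy"]])
o=env.get_obs(); print(o["t"],o["tool_pos"])
E
```

```text
3.3 [ 0.59406488 -0.25612958  0.25150792]
```

View pics/w2.png

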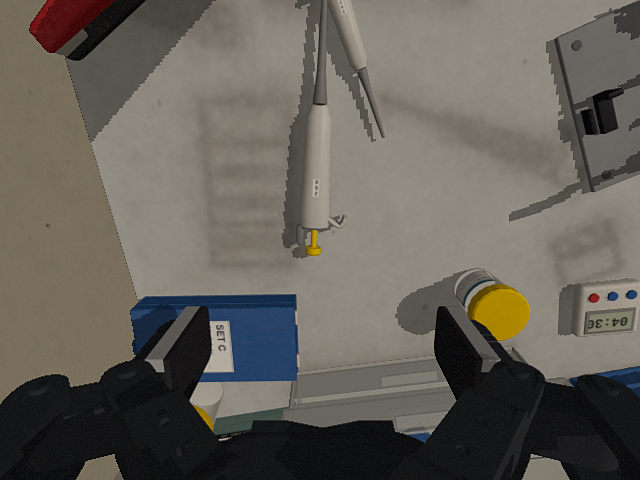

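The big pipette's handle spans (322,105) to (316,228), with its hook at (340,220) and plunger at (314,250). The small pipette lies beside the tip.

```bash
python3 - <<'E'
from h import *
z=np.load("w2.npz"); P=z["P"]; v,u=np.mgrid[0:480,0:640]
m=(P[...,2]>.010)&(u>295)&(u<336)
mid=[];lo=[];
for r in range(108,226,4):
    q=P[r][m[r]]; 
    if len(q)>5: mid.append([*((q[0,:2]+q[-1,:2])/2),np.linalg.norm(q[0]-q[-1]),q[:,2].max()])
mid=np.array(mid); print(mid[::3].round(4))
k=mid[(mid[:,2]<.03)]; d=k[-1,:2]*0
vx,vy,x0,y0=cv2.fitLine(k[:,:2].astype(np.float32),cv2.DIST_HUBER,0,.01,.001).ravel()
y=np.array([vx,vy]); y*=-np.sign(vx); c=np.array([x0,y0]); print("y axis deg",np.degrees(np.arctan2(y[1],y[0])))
n,l=cv2.connectedComponents((m&(v>90)&(v<262)).astype(np.uint8))
for r in (100,103,106,109,222,225,228,231,234): 
    q=P[r][m[r]]; print(r,len(q),q[:,:2].mean(0).round(4) if len(q) else "",((q[:,:2].mean(0)-c)@y*1000).round(1), q[:,2].max().round(4))
hs=cv2.cvtColor(z["px"],cv2.COLOR_RGB2HSV); yl=(hs[...,0]>18)&(hs[...,0]<32)&(hs[...,1]>150)&(u>300)&(u<330)&(v>225)&(v<262)
print("plunger y",np.percentile((P[yl][:,:2]-c)@y*1000,[2,98]),"c",c,"y",y)
E
```

```text
[[ 0.5011 -0.2458  0.0168  0.0252]
 [ 0.5116 -0.2478  0.0234  0.0271]
 [ 0.5222 -0.2498  0.0247  0.0273]
 [ 0.533  -0.2518  0.0238  0.0283]
 [ 0.544  -0.2538  0.0251  0.0291]
 [ 0.5554 -0.2559  0.0263  0.0282]
 [ 0.5663 -0.2585  0.0264  0.0304]
 [ 0.5779 -0.2607  0.0277  0.3937]
 [ 0.5897 -0.2628  0.0288  0.0296]
 [ 0.603  -0.2642  0.0318  0.0301]]
y axis deg 169.20232
100 14 [ 0.4944 -0.2444] 47.4 0.0217
103 15 [ 0.5003 -0.2449] 41.6 0.3937
106 17 [ 0.4996 -0.2456] 42.1 0.0253
109 20 [ 0.5032 -0.2461] 38.5 0.3937
222 36 [ 0.6072 -0.2622] -66.7 0.0292
225 35 [ 0.6099 -0.2659] -70.1 0.029
228 29 [ 0.6127 -0.2707] -73.7 0.0282
231 14 [ 0.6163 -0.276 ] -78.2 0.0214
234 15 [ 0.613  -0.2744] -74.7 0.3937
plunger y [-102.70791746  -77.19204756] c [ 0.5409591 -0.2533694] y [-0.98229486  0.18734148]
```

{"op": "play_rows", "data": {"motion": [{"tx": 0,"ty": 0,"tz": 0,"ax": 0,"ay": 0,"az": 0.008},{"tx": 0.036,"ty": -0.0145,"tz": 0.06,"ax": 0,"ay": 0,"az": 0},{"tx": 0,"ty": 0,"tz": 0.08,"ax": 0,"ay": 0,"az": 0},{"tx": 0,"ty": 0,"tz": 0.08,"ax": 0,"ay": 0,"az": 0},{"tx": 0,"ty": 0,"tz": 0.08,"ax": 0,"ay": 0,"az": 0},{"tx": 0,"ty": 0,"tz": 0.06,"ax": 0,"ay": 0,"az": 0},{"tx": 0,"ty": 0,"tz": 0.03,"ax": 0,"ay": 0,"az": 0},{"tx": 0,"ty": 0,"tz": 0,"ax": 0,"ay": 0,"az": 0},{"tx": 0,"ty": 0,"tz": 0,"ax": 0,"ay": 0,"az": 0}]}}

```text
t: 4.2
tool_pos: [0.5757, -0.2601, 0.0575]
tcp_rot: [0.289, 3.127, -0.0]
force: [0.1, -0.4, 0.3]
grip_width: 0.999
gripper_force: 0.0
```

```bash
cat >> h.py <<'E'
def to(x,y,z,deg=None):
    o=env.get_obs(); M=R.from_rotvec(o["tcp_rot"]).as_matrix()
    a=np.degrees(np.arctan2(M[1,0],M[0,0])); d=M.T@(np.array([x,y,z])-o["tool_pos"])/.5
    print("t",round(o["t"],2),"pos",o["tool_pos"].round(4),"ang",a.round(2),"tool z",M[:,2].round(4),"F",o["force"].round(1),"w",round(o["grip_width"],3),"gf",o["gripper_force"])
    print("scaled shift",d.round(4), "az total", None if deg is None else round((a-deg)/360,4))
E
python3 -c "
from h import *
to(.5747,-.2598,.003,169.2)"
```

```text
t 4.2 pos [ 0.5757 -0.2601  0.0575] ang 169.42 tool z [ 1.e-03 -3.e-04 -1.e+00] F [ 0.1 -0.4  0.3] w 0.999 gf 0.0
scaled shift [0.0021 0.0002 0.109 ] az total 0.0006
```

Next, descend and grip.

{"op": "play_rows", "data": {"motion": [{"tx": 0.002,"ty": 0,"tz": 0.05,"ax": 0,"ay": 0,"az": 0},{"tx": 0,"ty": 0,"tz": 0.04,"ax": 0,"ay": 0,"az": 0},{"tx": 0,"ty": 0,"tz": 0.018,"ax": 0,"ay": 0,"az": 0},{"tx": 0,"ty": 0,"tz": 0,"ax": 0,"ay": 0,"az": 0},{"tx": 0,"ty": 0,"tz": 0,"ax": 0,"ay": 0,"az": 0}]}}

```text
t: 4.7
tool_pos: [0.5751, -0.2615, 0.0038]
tcp_rot: [0.292, 3.126, -0.001]
force: [0.6, 0.0, 0.1]
grip_width: 1.005
gripper_force: 0.0
```

{"op": "play_rows", "data": {"hand": -1, "force": 35, "motion": [{"tx": 0,"ty": 0,"tz": 0,"ax": 0,"ay": 0,"az": 0},{"tx": 0,"ty": 0,"tz": 0,"ax": 0,"ay": 0,"az": 0},{"tx": 0,"ty": 0,"tz": 0,"ax": 0,"ay": 0,"az": 0},{"tx": 0,"ty": 0,"tz": 0,"ax": 0,"ay": 0,"az": 0},{"tx": 0,"ty": 0,"tz": 0,"ax": 0,"ay": 0,"az": 0},{"tx": 0,"ty": 0,"tz": 0,"ax": 0,"ay": 0,"az": 0},{"tx": 0,"ty": 0,"tz": 0,"ax": 0,"ay": 0,"az": 0},{"tx": 0,"ty": 0,"tz": 0,"ax": 0,"ay": 0,"az": 0},{"tx": 0,"ty": 0,"tz": 0,"ax": 0,"ay": 0,"az": 0},{"tx": 0,"ty": 0,"tz": 0,"ax": 0,"ay": 0,"az": 0}]}}

```text
t: 5.7
tool_pos: [0.5744, -0.2613, 0.0027]
tcp_rot: [0.292, 3.127, -0.0]
force: [0.3, 0.2, 4.5]
grip_width: 0.296
gripper_force: 36.1
```

{"op": "play_rows", "data": {"motion": [{"tx": 0,"ty": 0,"tz": -0.01,"ax": 0,"ay": 0,"az": 0},{"tx": 0,"ty": 0,"tz": -0.03,"ax": 0,"ay": 0,"az": 0},{"tx": 0,"ty": 0,"tz": -0.05,"ax": 0,"ay": 0,"az": 0},{"tx": 0,"ty": 0,"tz": -0.06,"ax": 0,"ay": 0,"az": 0},{"tx": 0,"ty": 0,"tz": -0.06,"ax": 0,"ay": 0,"az": 0},{"tx": 0,"ty": 0,"tz": -0.05,"ax": 0,"ay": 0,"az": 0.008},{"tx": 0,"ty": 0,"tz": 0,"ax": 0,"ay": 0,"az": 0.016},{"tx": 0,"ty": 0,"tz": 0,"ax": 0,"ay": 0,"az": 0.02},{"tx": 0,"ty": 0,"tz": 0,"ax": 0,"ay": 0,"az": 0.02},{"tx": 0,"ty": 0,"tz": 0,"ax": 0,"ay": 0,"az": 0.02},{"tx": 0,"ty": 0,"tz": 0,"ax": 0,"ay": 0,"az": 0.02},{"tx": 0,"ty": 0,"tz": 0,"ax": 0,"ay": 0,"az": 0.02},{"tx": 0,"ty": 0,"tz": 0,"ax": 0,"ay": 0,"az": 0.02},{"tx": 0,"ty": 0,"tz": 0,"ax": 0,"ay": 0,"az": 0.02},{"tx": 0,"ty": 0,"tz": 0,"ax": 0,"ay": 0,"az": 0.012},{"tx": 0,"ty": 0,"tz": 0,"ax": 0,"ay": 0,"az": 0},{"tx": 0,"ty": 0,"tz": 0,"ax": 0,"ay": 0,"az": 0},{"tx": 0,"ty": 0,"tz": 0,"ax": 0,"ay": 0,"az": 0}]}}

```text
t: 7.5
tool_pos: [0.5738, -0.261, 0.1319]
tcp_rot: [-1.89, -2.509, 0.0]
force: [-0.2, -0.2, -1.3]
grip_width: 0.295
gripper_force: 35.3
```

```bash
python3 - <<'E'
from h import *
to(.5355,.0508,.135,105.9)
w=env.get_image("wrist"); save(w,"w3.png")
E
```

```text
t 7.5 pos [ 0.5738 -0.261   0.1319] ang 106.03 tool z [-6.e-04  5.e-04 -1.e+00] F [-0.2 -0.2 -1.3] w 0.295 gf 35.323662757873535
scaled shift [ 0.6205  0.0986 -0.0058] az total 0.0004
```

View pics/w3.png

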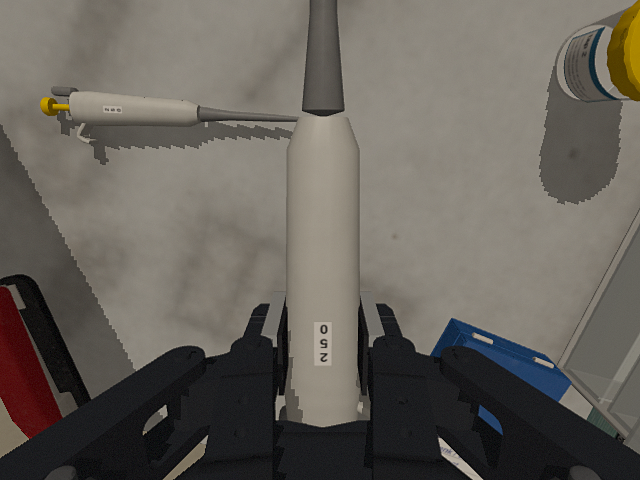

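The pipette is held straight in the gripper: the handle runs along u≈323, its front end is at v≈115, and the label reads "250".

{"op": "play_rows", "data": {"motion": [{"tx": 0.03,"ty": 0.005,"tz": 0,"ax": 0,"ay": 0,"az": 0},{"tx": 0.06,"ty": 0.01,"tz": 0,"ax": 0,"ay": 0,"az": 0},{"tx": 0.065,"ty": 0.01,"tz": 0,"ax": 0,"ay": 0,"az": 0},{"tx": 0.065,"ty": 0.01,"tz": 0,"ax": 0,"ay": 0,"az": 0},{"tx": 0.065,"ty": 0.01,"tz": 0,"ax": 0,"ay": 0,"az": 0},{"tx": 0.065,"ty": 0.01,"tz": 0,"ax": 0,"ay": 0,"az": 0},{"tx": 0.065,"ty": 0.01,"tz": 0,"ax": 0,"ay": 0,"az": 0},{"tx": 0.065,"ty": 0.01,"tz": 0,"ax": 0,"ay": 0,"az": 0},{"tx": 0.06,"ty": 0.01,"tz": 0,"ax": 0,"ay": 0,"az": 0},{"tx": 0.045,"ty": 0.008,"tz": 0,"ax": 0,"ay": 0,"az": 0},{"tx": 0.025,"ty": 0.004,"tz": 0,"ax": 0,"ay": 0,"az": 0},{"tx": 0.01,"ty": 0.002,"tz": 0,"ax": 0,"ay": 0,"az": 0},{"tx": 0,"ty": 0,"tz": 0,"ax": 0,"ay": 0,"az": 0},{"tx": 0,"ty": 0,"tz": 0,"ax": 0,"ay": 0,"az": 0},{"tx": 0,"ty": 0,"tz": 0,"ax": 0,"ay": 0,"az": 0}]}}

```text
t: 9.05
tool_pos: [0.5366, 0.0496, 0.1323]
tcp_rot: [1.893, 2.507, -0.0]
force: [-0.3, -0.2, -0.4]
grip_width: 0.298
gripper_force: 35.3
```

```bash
python3 - <<'E'
from h import *
to(.5355,.0508,.017,105.9)
w=env.get_image("wrist"); save(w,"w4.png"); P=pts(w); hsv=cv2.cvtColor(w["pixels"],cv2.COLOR_RGB2HSV)
th=np.radians(105.9); Y=np.array([np.cos(th),np.sin(th)]); X=np.array([Y[1],-Y[0]]); O=np.array([.5213,.1008])
L=np.dstack([(P[...,:2]-O)@X,(P[...,:2]-O)@Y,P[...,2]])*1000
for v in (40,80,105,110,115,120,150,200,250):
    m=(abs(np.arange(640)-323)<45)&(L[v,:,2]>90)&(L[v,:,2]<200); q=L[v][m]
    if len(q): print(v,q[0].round(1),q[-1].round(1),q[:,2].max().round(1))
blue=(hsv[...,0]>95)&(hsv[...,0]<130)&(hsv[...,1]>150)&(np.abs(L[...,0])<30)&(np.abs(L[...,1]-86)<20)
if blue.sum(): print("blue",blue.sum(),np.percentile(L[blue],[3,50,97],axis=0).round(1).tolist())
s=(L[...,2]>33)&(L[...,2]<48)&(abs(L[...,0])<32)&(abs(L[...,1]+3)<40)
if s.sum(): print("saddle",np.percentile(L[s],[2,98],axis=0).round(1).tolist())
E
```

```text
t 9.05 pos [0.5366 0.0496 0.1323] ang 105.89 tool z [ 1.e-04 -2.e-04 -1.e+00] F [-0.3 -0.2 -0.4] w 0.298 gf 35.328338742256165
scaled shift [ 0.003  -0.0014  0.2305] az total -0.0
40 [ -4.2  46.1 146.4] [  5.   46.1 146.3] 150.4
80 [ -5.6  35.  145. ] [  6.   34.8 146.6] 151.1
105 [ -6.4  27.5 145.5] [  6.7  27.4 146.6] 152.9
110 [ -6.4  26.  145.3] [  7.2  26.  144.9] 152.5
115 [ -1.6  24.5 144.5] [  2.3  24.5 145.5] 147.5
120 [ -8.   22.9 146.6] [  8.3  22.8 148.1] 153.6
150 [-11.3  13.6 148.5] [ 12.2  13.5 146.6] 156.9
200 [-11.7  -2.6 149.2] [ 12.5  -2.8 148. ] 157.4
250 [-12.7 -20.5 147.8] [ 12.8 -20.  149.5] 157.7
blue 648 [[-14.4, 78.8, 18.2], [-8.3, 83.0, 36.9], [14.4, 88.6, 39.4]]
saddle [[-22.4, -20.4, 39.0], [22.5, 21.8, 43.9]]
```

View pics/w4.png

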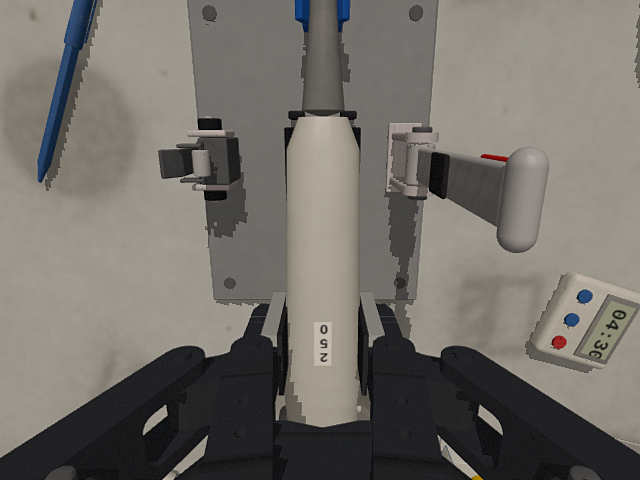

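The held pipette sits above the cradle, centred on the saddle (u≈323, lips symmetric about it) with the cone over the blue rest. The bar leans out at (490,195). Next I lower it.

{"op": "play_rows", "data": {"motion": [{"tx": -0.002,"ty": 0,"tz": 0.03,"ax": 0,"ay": 0,"az": 0},{"tx": -0.002,"ty": 0,"tz": 0.04,"ax": 0,"ay": 0,"az": 0},{"tx": 0,"ty": 0,"tz": 0.04,"ax": 0,"ay": 0,"az": 0},{"tx": 0,"ty": 0,"tz": 0.03,"ax": 0,"ay": 0,"az": 0},{"tx": 0,"ty": 0,"tz": 0.02,"ax": 0,"ay": 0,"az": 0},{"tx": 0,"ty": 0,"tz": 0.02,"ax": 0,"ay": 0,"az": 0},{"tx": 0,"ty": 0,"tz": 0.016,"ax": 0,"ay": 0,"az": 0},{"tx": 0,"ty": 0,"tz": 0.012,"ax": 0,"ay": 0,"az": 0},{"tx": 0,"ty": 0,"tz": 0.008,"ax": 0,"ay": 0,"az": 0},{"tx": 0,"ty": 0,"tz": 0.006,"ax": 0,"ay": 0,"az": 0},{"tx": 0,"ty": 0,"tz": 0,"ax": 0,"ay": 0,"az": 0},{"tx": 0,"ty": 0,"tz": 0,"ax": 0,"ay": 0,"az": 0}]}}

```text
t: 10.3
tool_pos: [0.5372, 0.0486, 0.0216]
tcp_rot: [1.891, 2.508, 0.001]
force: [0.7, 0.2, -0.4]
grip_width: 0.294
gripper_force: 35.3
```

{"op": "play_rows", "data": {"motion": [{"tx": 0,"ty": 0,"tz": 0.002,"ax": 0,"ay": 0,"az": 0},{"tx": 0,"ty": 0,"tz": 0.002,"ax": 0,"ay": 0,"az": 0},{"tx": 0,"ty": 0,"tz": 0.002,"ax": 0,"ay": 0,"az": 0},{"tx": 0,"ty": 0,"tz": 0.001,"ax": 0,"ay": 0,"az": 0},{"tx": 0,"ty": 0,"tz": 0,"ax": 0,"ay": 0,"az": 0},{"tx": 0,"ty": 0,"tz": 0,"ax": 0,"ay": 0,"az": 0}]}}

```text
t: 10.9
tool_pos: [0.5369, 0.0486, 0.0178]
tcp_rot: [-1.891, -2.508, -0.0]
force: [-0.6, 0.0, -0.8]
grip_width: 0.3
gripper_force: 35.3
```

{"op": "play_rows", "data": {"motion": [{"tx": 0,"ty": 0,"tz": 0.001,"ax": 0,"ay": 0,"az": 0},{"tx": 0,"ty": 0,"tz": 0.001,"ax": 0,"ay": 0,"az": 0},{"tx": 0,"ty": 0,"tz": 0.001,"ax": 0,"ay": 0,"az": 0},{"tx": 0,"ty": 0,"tz": 0,"ax": 0,"ay": 0,"az": 0},{"tx": 0,"ty": 0,"tz": 0,"ax": 0,"ay": 0,"az": 0}]}}

```text
t: 11.4
tool_pos: [0.537, 0.0486, 0.0167]
tcp_rot: [1.891, 2.508, 0.0]
force: [-0.7, 0.2, 4.3]
grip_width: 0.298
gripper_force: 36.0
```

The force shows contact, so the pipette is on the saddle floor. I'll release it gently.

{"op": "play_rows", "data": {"hand": 0.1, "motion": [{"tx": 0,"ty": 0,"tz": 0,"ax": 0,"ay": 0,"az": 0},{"tx": 0,"ty": 0,"tz": 0,"ax": 0,"ay": 0,"az": 0},{"tx": 0,"ty": 0,"tz": 0,"ax": 0,"ay": 0,"az": 0},{"tx": 0,"ty": 0,"tz": 0,"ax": 0,"ay": 0,"az": 0},{"tx": 0,"ty": 0,"tz": 0,"ax": 0,"ay": 0,"az": 0}]}}

```text
t: 11.9
tool_pos: [0.5369, 0.0486, 0.0162]
tcp_rot: [-1.891, -2.508, -0.0]
force: [-0.2, -0.0, 0.1]
grip_width: 0.55
gripper_force: 0.0
```

{"op": "play_rows", "data": {"motion": [{"tx": 0,"ty": 0,"tz": -0.02,"ax": 0,"ay": 0,"az": 0},{"tx": 0,"ty": 0,"tz": -0.04,"ax": 0,"ay": 0,"az": 0},{"tx": 0,"ty": 0,"tz": -0.08,"ax": 0,"ay": 0,"az": 0},{"tx": 0,"ty": 0,"tz": -0.09,"ax": 0,"ay": 0,"az": 0},{"tx": 0,"ty": 0,"tz": -0.09,"ax": 0,"ay": 0,"az": 0},{"tx": 0,"ty": 0,"tz": -0.09,"ax": 0,"ay": 0,"az": 0},{"tx": 0,"ty": 0,"tz": -0.06,"ax": 0,"ay": 0,"az": 0},{"tx": 0,"ty": 0,"tz": 0,"ax": 0,"ay": 0,"az": 0},{"tx": 0,"ty": 0,"tz": 0,"ax": 0,"ay": 0,"az": 0}]}}

```text
t: 12.8
tool_pos: [0.5375, 0.0486, 0.2525]
tcp_rot: [1.89, 2.507, 0.003]
force: [-0.3, -0.4, -0.7]
grip_width: 0.55
gripper_force: 0.0
```

```bash
cat > look.py <<'E'
from h import *
import sys
w=env.get_image("wrist"); save(w,sys.argv[1]); P=pts(w); hsv=cv2.cvtColor(w["pixels"],cv2.COLOR_RGB2HSV)
th=np.radians(105.9); Y=np.array([np.cos(th),np.sin(th)]); X=np.array([Y[1],-Y[0]]); O=np.array([.5213,.1008])
L=np.dstack([(P[...,:2]-O)@X,(P[...,:2]-O)@Y,P[...,2]])*1000
def st(n,m):
    if m.sum()>5: print(n,m.sum(),np.percentile(L[m],[2,50,98],axis=0).round(1).tolist())
ok=w["range_z"]>.1
for y in (-80,-60,-40,-10,10,40,60,100):
    m=ok&(abs(L[...,1]-y)<1.5)&(abs(L[...,0])<17)&(L[...,2]>18)&(hsv[...,2]>60)&(hsv[...,1]<60); st("pip y%d"%y,m)
st("yellow",ok&(hsv[...,0]>18)&(hsv[...,0]<32)&(hsv[...,1]>150)&(abs(L[...,0])<30)&(L[...,2]<60))
st("ears",ok&(L[...,2]>60)&(L[...,2]<70)&(abs(L[...,0]-55)<15)&(abs(L[...,1])<25))
b=ok&(L[...,2]>75)&(L[...,2]<215)&(L[...,0]>20)&(L[...,0]<90)&(abs(L[...,1])<30); st("bar",b)
st("red",b&((hsv[...,0]<8)|(hsv[...,0]>170))&(hsv[...,1]>120))
st("top",b&(L[...,2]>np.percentile(L[...,2][b],95)-8) if b.any() else b)
to(O[0],O[1],.2,105.9)
E
python3 look.py w5.png
```

```text
pip y-80 84 [[-13.8, -81.5, 35.3], [0.9, -80.1, 41.4], [13.9, -78.6, 43.7]]
pip y-60 93 [[-13.6, -61.3, 34.4], [0.9, -60.0, 41.6], [14.4, -58.6, 43.6]]
pip y-40 85 [[-12.4, -41.4, 34.3], [-0.0, -40.2, 40.6], [13.3, -38.8, 42.6]]
pip y-10 81 [[-11.2, -11.2, 34.3], [-0.0, -10.0, 39.5], [12.0, -8.7, 42.0]]
pip y10 102 [[-11.0, 8.6, 33.1], [0.9, 9.9, 38.8], [11.9, 11.3, 41.1]]
pip y40 45 [[-4.5, 38.8, 29.5], [0.9, 39.9, 33.2], [5.5, 41.4, 35.2]]
pip y60 35 [[-2.6, 58.8, 29.5], [0.9, 60.0, 32.1], [4.5, 61.5, 34.3]]
pip y100 28 [[-2.0, 98.6, 29.2], [1.0, 99.9, 31.2], [3.5, 101.3, 32.9]]
yellow 240 [[-7.4, -123.5, 0.9], [-0.1, -115.4, 32.4], [7.3, -97.2, 37.4]]
ears 461 [[47.6, -16.8, 60.2], [52.1, 4.4, 63.0], [61.6, 20.6, 67.3]]
bar 1424 [[47.5, -10.0, 82.1], [50.3, 2.5, 178.4], [56.2, 14.3, 181.8]]
top 848 [[47.5, -10.5, 176.2], [51.4, 2.4, 180.2], [56.5, 14.6, 182.1]]
t 12.85 pos [0.5366 0.0486 0.2511] ang 105.97 tool z [-3.e-04  1.e-04 -1.e+00] F [ 0.   0.5 -0.1] w 0.552 gf 0.0
scaled shift [ 0.1088 -0.0007  0.1021] az total 0.0002
```

View pics/w5.png

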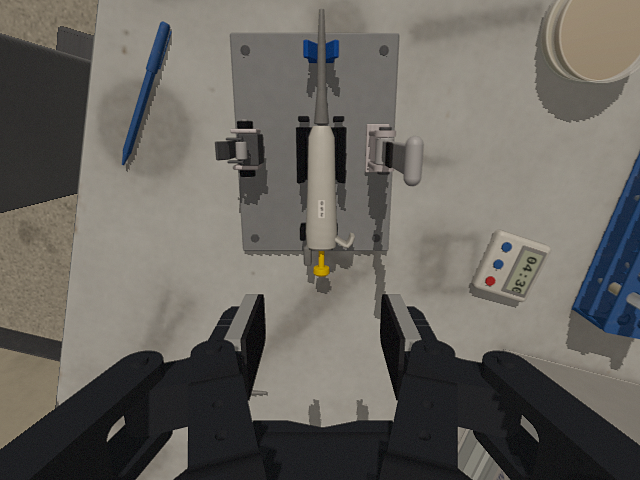

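The pipette is seated: it's centred, its top is at about 43 mm over the saddle, and y is about -1. The bar is still upright at (410,160), pin top near z 181. Next I shut the fingers, move to the hinge side of the bar, and go down beside it.

{"op": "play_rows", "data": {"hand": -1, "force": 30, "motion": [{"tx": 0,"ty": 0.03,"tz": 0,"ax": 0,"ay": 0,"az": 0},{"tx": 0,"ty": 0.05,"tz": 0,"ax": 0,"ay": 0,"az": 0},{"tx": 0,"ty": 0.06,"tz": 0,"ax": 0,"ay": 0,"az": 0},{"tx": 0.03,"ty": 0.04,"tz": 0,"ax": 0,"ay": 0,"az": 0},{"tx": 0.05,"ty": 0,"tz": 0,"ax": 0,"ay": 0,"az": 0},{"tx": 0.033,"ty": 0,"tz": 0.02,"ax": 0,"ay": 0,"az": 0},{"tx": 0,"ty": 0,"tz": 0.05,"ax": 0,"ay": 0,"az": 0},{"tx": 0,"ty": 0,"tz": 0.07,"ax": 0,"ay": 0,"az": 0},{"tx": 0,"ty": 0,"tz": 0.05,"ax": 0,"ay": 0,"az": 0},{"tx": 0,"ty": 0,"tz": 0.02,"ax": 0,"ay": 0,"az": 0},{"tx": 0,"ty": 0,"tz": 0,"ax": 0,"ay": 0,"az": 0},{"tx": 0,"ty": 0,"tz": 0,"ax": 0,"ay": 0,"az": 0}]}}

```text
t: 14.05
tool_pos: [0.6079, 0.1276, 0.1469]
tcp_rot: [1.891, 2.508, 0.0]
force: [-0.5, -0.6, 0.5]
grip_width: 0.0
gripper_force: 0.0
```

```bash
cat > fr.py <<'E'
from h import *
th=np.radians(105.9); Y=np.array([np.cos(th),np.sin(th)]); X=np.array([Y[1],-Y[0]]); O=np.array([.5213,.1008])
def cur():
    o=env.get_obs(); d=o["tool_pos"][:2]-O; return np.array([d@X,d@Y,o["tool_pos"][2]])*1000
E
python3 - <<'E'
from fr import *
c=cur(); print("cradle pos",c.round(1)); to(*(O+.09*X),.145,105.9)
a=np.linspace(1.54,.35,14); r=92
W=np.c_[55-r*np.cos(a)+6*np.sin(a)+14.5,56+r*np.sin(a)+6*np.cos(a)]
print(W.round(1).tolist()); d=np.diff(np.vstack([[c[0],c[2]],W]),axis=0)/500; print((d*[1,-1]).round(4).tolist())
E
python3 look.py w6.png | tail -6
```

```text
cradle pos [ 90.7   2.1 146.9]
t 14.05 pos [0.6079 0.1276 0.1469] ang 105.96 tool z [ 4.e-04  0.e+00 -1.e+00] F [-0.5 -0.6  0.5] w 0.0 gf 0.0
scaled shift [-0.0041 -0.0013  0.0037] az total 0.0002
[[72.7, 148.1], [64.2, 148.0], [55.8, 147.2], [47.6, 145.5], [39.5, 143.2], [31.6, 140.1], [24.1, 136.2], [17.0, 131.8], [10.2, 126.6], [4.0, 120.9], [-1.6, 114.7], [-6.7, 107.9], [-11.1, 100.7], [-14.9, 93.2]]
[[-0.036, -0.0025], [-0.0169, 0.0002], [-0.0168, 0.0017], [-0.0166, 0.0033], [-0.0162, 0.0048], [-0.0157, 0.0062], [-0.0151, 0.0076], [-0.0143, 0.009], [-0.0134, 0.0102], [-0.0124, 0.0114], [-0.0113, 0.0125], [-0.0101, 0.0135], [-0.0089, 0.0144], [-0.0075, 0.0151]]
ears 826 [[48.4, -15.9, 60.1], [57.8, 10.1, 62.8], [62.5, 21.2, 68.0]]
bar 11065 [[50.1, -4.8, 91.5], [63.2, 10.6, 185.4], [89.3, 16.8, 206.7]]
red 1149 [[56.2, -6.0, 138.7], [58.9, 5.9, 156.3], [60.0, 12.1, 165.9]]
top 3971 [[53.4, -4.7, 196.8], [64.5, 8.7, 202.3], [87.1, 16.9, 207.8]]
t 14.1 pos [0.6087 0.1277 0.1476] ang 105.96 tool z [ 2.1e-03  2.0e-04 -1.0e+00] F [-0.2 -0.5  0.4] w -0.001 gf 0.0
scaled shift [-0.0037 -0.1826 -0.1051] az total 0.0002
```

{"op": "play_rows", "data": {"motion": [{"tx": 0,"ty": -0.018,"tz": 0,"ax": 0,"ay": 0,"az": 0},{"tx": 0,"ty": -0.014,"tz": 0,"ax": 0,"ay": 0,"az": 0},{"tx": 0,"ty": -0.01,"tz": 0,"ax": 0,"ay": 0,"az": 0},{"tx": 0,"ty": -0.012,"tz": 0,"ax": 0,"ay": 0,"az": 0},{"tx": 0,"ty": -0.017,"tz": 0.001,"ax": 0,"ay": 0,"az": 0},{"tx": 0,"ty": -0.017,"tz": 0.003,"ax": 0,"ay": 0,"az": 0}]}}

```text
t: 14.7
tool_pos: [0.5652, 0.1154, 0.1446]
tcp_rot: [1.891, 2.508, 0.001]
force: [0.4, -0.0, 1.1]
grip_width: 0.001
gripper_force: 0.5
```

{"op": "play_rows", "data": {"motion": [{"tx": 0,"ty": -0.014,"tz": 0.003,"ax": 0,"ay": 0,"az": 0},{"tx": 0,"ty": -0.016,"tz": 0.006,"ax": 0,"ay": 0,"az": 0},{"tx": 0,"ty": -0.015,"tz": 0.0076,"ax": 0,"ay": 0,"az": 0},{"tx": 0,"ty": -0.014,"tz": 0.009,"ax": 0,"ay": 0,"az": 0},{"tx": 0,"ty": -0.0134,"tz": 0.01,"ax": 0,"ay": 0,"az": 0},{"tx": 0,"ty": 0,"tz": 0,"ax": 0,"ay": 0,"az": 0}]}}

```text
t: 15.3
tool_pos: [0.5289, 0.1053, 0.1253]
tcp_rot: [-1.89, -2.507, 0.003]
force: [0.5, 0.6, 0.2]
grip_width: -0.001
gripper_force: 0.0
```

```bash
python3 - <<'E'
from fr import *
print(cur().round(1)); w=env.get_image("wrist"); save(w,"w7.png"); P=pts(w); hsv=cv2.cvtColor(w["pixels"],cv2.COLOR_RGB2HSV)
L=np.dstack([(P[...,:2]-O)@X,(P[...,:2]-O)@Y])*1000
red=((hsv[...,0]<8)|(hsv[...,0]>170))&(hsv[...,1]>120)&(abs(L[...,1])<25)&(abs(L[...,0])<80)&(P[...,2]>.05)
print(red.sum(),np.percentile(np.c_[L[red],P[red][:,2]*1000],[3,50,97],axis=0).round(1) if red.any() else "")
E
```

```text
[  8.5   2.3 125.3]
1157 [[-14.5  -4.6 124.7]
 [-10.1   7.2 138.5]
 [  0.8  12.  141.3]]
```

View pics/w7.png

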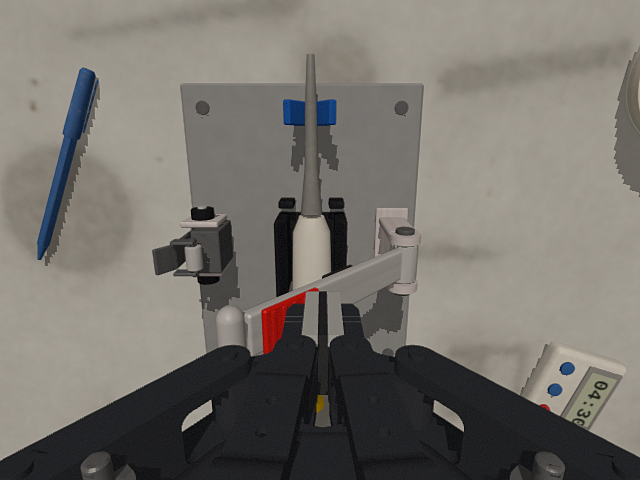

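The bar is swinging over, at about 0.9 rad, with the red pad at (285,320) just ahead of the fingertips. I'll keep following the arc.

{"op": "play_rows", "data": {"motion": [{"tx": 0,"ty": -0.009,"tz": 0.009,"ax": 0,"ay": 0,"az": 0},{"tx": 0,"ty": -0.0113,"tz": 0.0125,"ax": 0,"ay": 0,"az": 0},{"tx": 0,"ty": -0.01,"tz": 0.0135,"ax": 0,"ay": 0,"az": 0},{"tx": 0,"ty": -0.009,"tz": 0.0144,"ax": 0,"ay": 0,"az": 0},{"tx": 0,"ty": -0.008,"tz": 0.015,"ax": 0,"ay": 0,"az": 0},{"tx": 0,"ty": 0,"tz": 0,"ax": 0,"ay": 0,"az": 0},{"tx": 0,"ty": 0,"tz": 0,"ax": 0,"ay": 0,"az": 0}]}}

```text
t: 16.05
tool_pos: [0.5076, 0.0991, 0.0939]
tcp_rot: [-1.891, -2.508, 0.001]
force: [-0.4, 0.4, -0.2]
grip_width: 0.001
gripper_force: 0.0
```

{"op": "play_rows", "data": {"motion": [{"tx": 0,"ty": 0,"tz": -0.03,"ax": 0,"ay": 0,"az": 0},{"tx": 0,"ty": 0,"tz": -0.06,"ax": 0,"ay": 0,"az": 0},{"tx": -0.06,"ty": 0,"tz": -0.05,"ax": 0,"ay": 0,"az": 0},{"tx": -0.06,"ty": 0,"tz": -0.02,"ax": 0,"ay": 0,"az": 0},{"tx": 0,"ty": 0,"tz": 0,"ax": 0,"ay": 0,"az": 0},{"tx": 0,"ty": 0,"tz": 0,"ax": 0,"ay": 0,"az": 0}]}}

```text
t: 16.65
tool_pos: [0.5251, 0.0411, 0.1747]
tcp_rot: [1.893, 2.507, 0.002]
force: [-0.6, 0.1, 0.2]
grip_width: -0.007
gripper_force: 0.0
```

```bash
cat > bar.py <<'E'
from fr import *
import sys
print(cur().round(1)); w=env.get_image("wrist"); save(w,sys.argv[1]); P=pts(w); hsv=cv2.cvtColor(w["pixels"],cv2.COLOR_RGB2HSV)
L=np.dstack([(P[...,:2]-O)@X,(P[...,:2]-O)@Y,P[...,2]])*1000; ok=w["range_z"]>.1
def st(n,m): print(n,m.sum(),np.percentile(L[m],[3,50,97],axis=0).round(1).tolist() if m.sum()>4 else "")
red=ok&((hsv[...,0]<8)|(hsv[...,0]>170))&(hsv[...,1]>120)&(abs(L[...,1])<25)&(abs(L[...,0])<80)&(L[...,2]>40)
st("red",red)
b=ok&(abs(L[...,1]-2)<7)&(L[...,0]>-20)&(L[...,0]<42)&(L[...,2]>45)&(L[...,2]<110)
if b.sum()>20: k=np.polyfit(L[b][:,0],L[b][:,2],1); print("bar angle",np.arctan(-k[0]),"n",b.sum())
for x in range(-90,-50,3):
    m=ok&(abs(L[...,0]-x)<1.5)&(abs(L[...,1]-2)<5)&(L[...,2]<110); m.any() and print(x,m.sum(),L[m][:,2].max().round(1),np.median(L[m][:,2]).round(1))
E
python3 bar.py w8.png
```

```text
[-12.6 -58.5 174.7]
red 1805 [[-44.2, -7.2, 90.4], [-31.4, 2.4, 96.1], [-17.9, 11.4, 100.9]]
bar angle 0.38184420554482534 n 2235
-90 50 60.7 59.2
-87 100 60.8 57.2
-84 95 56.9 52.6
-81 157 52.6 39.9
-75 22 53.9 52.3
-72 28 55.1 53.5
-63 18 101.0 40.7
-60 82 105.2 103.1
-57 102 106.0 104.1
-54 118 105.9 103.1
-51 92 102.9 99.2
```

The bar rests at 0.38 rad, with the pad centre at X -31, z 96. The roller's top is at about z 55, so the post sits about 10 mm low, and the latched pad height should be about 54 mm. Next I move above the pad.

{"op": "play_rows", "data": {"motion": [{"tx": 0.04,"ty": -0.017,"tz": 0,"ax": 0,"ay": 0,"az": 0},{"tx": 0.05,"ty": -0.02,"tz": 0.03,"ax": 0,"ay": 0,"az": 0},{"tx": 0.031,"ty": -0.01,"tz": 0.05,"ax": 0,"ay": 0,"az": 0},{"tx": 0,"ty": 0,"tz": 0.04,"ax": 0,"ay": 0,"az": 0},{"tx": 0,"ty": 0,"tz": 0.02,"ax": 0,"ay": 0,"az": 0},{"tx": 0,"ty": 0,"tz": 0.012,"ax": 0,"ay": 0,"az": 0},{"tx": 0,"ty": 0,"tz": 0.012,"ax": 0,"ay": 0,"az": 0},{"tx": 0,"ty": 0,"tz": 0.01,"ax": 0,"ay": 0,"az": 0},{"tx": 0,"ty": 0,"tz": 0,"ax": 0,"ay": 0,"az": 0}]}}

```text
t: 17.6
tool_pos: [0.4855, 0.0929, 0.0871]
tcp_rot: [-1.892, -2.508, -0.0]
force: [-0.7, -0.6, -0.2]
grip_width: -0.002
gripper_force: 0.0
```

```bash
python3 -c "
from fr import *
print(cur().round(1),env.get_obs()['force'])"
```

```text
[-36.5   2.2  87.1] [-0.6716812  -0.59045281 -0.21002618]
```

{"op": "play_rows", "data": {"motion": [{"tx": 0,"ty": 0,"tz": 0.008,"ax": 0,"ay": 0,"az": 0},{"tx": 0,"ty": 0,"tz": 0.008,"ax": 0,"ay": 0,"az": 0},{"tx": 0,"ty": 0,"tz": 0.008,"ax": 0,"ay": 0,"az": 0},{"tx": 0,"ty": 0,"tz": 0.006,"ax": 0,"ay": 0,"az": 0},{"tx": 0,"ty": 0,"tz": 0.004,"ax": 0,"ay": 0,"az": 0},{"tx": 0,"ty": 0,"tz": 0.003,"ax": 0,"ay": 0,"az": 0},{"tx": 0,"ty": 0,"tz": 0,"ax": 0,"ay": 0,"az": 0}]}}

```text
t: 18.3
tool_pos: [0.4852, 0.0932, 0.0686]
tcp_rot: [-1.891, -2.508, 0.0]
force: [0.1, -0.0, -0.0]
grip_width: 0.003
gripper_force: 0.0
```

{"op": "play_rows", "data": {"motion": [{"tx": 0,"ty": 0,"tz": 0.002,"ax": 0,"ay": 0,"az": 0},{"tx": 0,"ty": 0,"tz": 0.002,"ax": 0,"ay": 0,"az": 0},{"tx": 0,"ty": 0,"tz": 0,"ax": 0,"ay": 0,"az": 0}]}}

```text
t: 18.6
tool_pos: [0.4854, 0.0932, 0.0668]
tcp_rot: [1.891, 2.508, 0.0]
force: [1.2, 0.4, -0.0]
grip_width: 0.0
gripper_force: 0.0
```

{"op": "play_rows", "data": {"motion": [{"tx": 0,"ty": 0,"tz": 0.002,"ax": 0,"ay": 0,"az": 0},{"tx": 0,"ty": 0,"tz": 0.002,"ax": 0,"ay": 0,"az": 0},{"tx": 0,"ty": 0,"tz": 0,"ax": 0,"ay": 0,"az": 0}]}}

```text
t: 18.9
tool_pos: [0.4853, 0.0931, 0.0647]
tcp_rot: [-1.891, -2.508, -0.0]
force: [0.2, -0.3, -0.4]
grip_width: -0.002
gripper_force: 0.0
```

{"op": "play_rows", "data": {"motion": [{"tx": 0,"ty": 0,"tz": 0.002,"ax": 0,"ay": 0,"az": 0},{"tx": 0,"ty": 0,"tz": 0.001,"ax": 0,"ay": 0,"az": 0},{"tx": 0,"ty": 0,"tz": 0,"ax": 0,"ay": 0,"az": 0}]}}

```text
t: 19.2
tool_pos: [0.4853, 0.0931, 0.0632]
tcp_rot: [-1.891, -2.508, -0.0]
force: [-0.8, -0.4, 0.4]
grip_width: 0.002
gripper_force: 0.0
```

{"op": "play_rows", "data": {"motion": [{"tx": 0,"ty": 0,"tz": 0.002,"ax": 0,"ay": 0,"az": 0},{"tx": 0,"ty": 0,"tz": 0.001,"ax": 0,"ay": 0,"az": 0},{"tx": 0,"ty": 0,"tz": 0,"ax": 0,"ay": 0,"az": 0}]}}

```text
t: 19.5
tool_pos: [0.4854, 0.0931, 0.0625]
tcp_rot: [1.891, 2.508, 0.001]
force: [-2.8, -0.4, 6.4]
grip_width: 0.002
gripper_force: 3.6
```

```bash
python3 bar.py w9.png
```

```text
[-36.6   2.5  62.5]
red 506 [[-53.7, 1.4, 61.2], [-47.6, 10.1, 62.7], [-24.7, 11.9, 69.9]]
bar angle 0.004851822061296439 n 4389
-90 155 61.1 59.0
-87 225 60.1 56.8
-84 200 56.0 52.4
-81 284 52.4 42.1
-78 2 30.1 29.5
-75 52 53.6 52.4
-72 125 55.3 54.1
-69 89 62.5 60.3
-66 153 63.2 61.7
-63 208 63.1 60.9
-60 160 61.7 58.5
-57 315 60.9 40.7
-54 208 63.4 59.3
-51 116 63.3 8.4
```

The pin is on the roller: 6.4 N at z 62.5, bar at about 0. I'll press in 0.5 mm steps.

{"op": "play_rows", "data": {"motion": [{"tx": 0,"ty": 0,"tz": 0.001,"ax": 0,"ay": 0,"az": 0},{"tx": 0,"ty": 0,"tz": 0,"ax": 0,"ay": 0,"az": 0}]}}

```text
t: 19.75
tool_pos: [0.4854, 0.0931, 0.0623]
tcp_rot: [1.891, 2.508, 0.001]
force: [-4.3, 0.2, 11.1]
grip_width: -0.0
gripper_force: 5.1
```

{"op": "play_rows", "data": {"motion": [{"tx": 0,"ty": 0,"tz": 0.001,"ax": 0,"ay": 0,"az": 0},{"tx": 0,"ty": 0,"tz": 0,"ax": 0,"ay": 0,"az": 0}]}}

```text
t: 19.95
tool_pos: [0.4854, 0.0931, 0.0622]
tcp_rot: [1.891, 2.508, 0.001]
force: [-4.7, -0.0, 13.4]
grip_width: 0.007
gripper_force: 6.6
```

{"op": "play_rows", "data": {"motion": [{"tx": 0,"ty": 0,"tz": 0.001,"ax": 0,"ay": 0,"az": 0},{"tx": 0,"ty": 0,"tz": 0,"ax": 0,"ay": 0,"az": 0}]}}

```text
t: 20.15
tool_pos: [0.4854, 0.0931, 0.0619]
tcp_rot: [1.891, 2.508, 0.001]
force: [-4.8, -0.5, 14.7]
grip_width: 0.003
gripper_force: 7.2
```

{"op": "play_rows", "data": {"motion": [{"tx": 0,"ty": 0,"tz": 0.001,"ax": 0,"ay": 0,"az": 0},{"tx": 0,"ty": 0,"tz": 0,"ax": 0,"ay": 0,"az": 0}]}}

```text
t: 20.35
tool_pos: [0.4854, 0.0931, 0.0608]
tcp_rot: [1.891, 2.508, 0.001]
force: [-3.4, -0.8, 7.8]
grip_width: 0.004
gripper_force: 4.1
```

{"op": "play_rows", "data": {"motion": [{"tx": 0,"ty": 0,"tz": 0.001,"ax": 0,"ay": 0,"az": 0},{"tx": 0,"ty": 0,"tz": 0,"ax": 0,"ay": 0,"az": 0}]}}

```text
t: 20.55
tool_pos: [0.4853, 0.0931, 0.0599]
tcp_rot: [1.891, 2.508, 0.0]
force: [-2.2, -0.1, 5.4]
grip_width: -0.002
gripper_force: 2.8
```

{"op": "play_rows", "data": {"motion": [{"tx": 0,"ty": 0,"tz": 0.002,"ax": 0,"ay": 0,"az": 0},{"tx": 0,"ty": 0,"tz": 0.001,"ax": 0,"ay": 0,"az": 0},{"tx": 0,"ty": 0,"tz": 0,"ax": 0,"ay": 0,"az": 0}]}}

```text
t: 20.85
tool_pos: [0.4852, 0.0931, 0.0576]
tcp_rot: [-1.891, -2.508, 0.0]
force: [-1.3, -0.6, 1.2]
grip_width: -0.002
gripper_force: 0.4
```

{"op": "play_rows", "data": {"motion": [{"tx": 0,"ty": 0,"tz": 0.002,"ax": 0,"ay": 0,"az": 0},{"tx": 0,"ty": 0,"tz": 0.001,"ax": 0,"ay": 0,"az": 0},{"tx": 0,"ty": 0,"tz": 0,"ax": 0,"ay": 0,"az": 0}]}}

```text
t: 21.15
tool_pos: [0.4853, 0.0932, 0.056]
tcp_rot: [-1.891, -2.508, 0.0]
force: [-1.0, -0.1, -0.0]
grip_width: -0.0
gripper_force: 0.0
```

{"op": "play_rows", "data": {"motion": [{"tx": 0,"ty": 0,"tz": 0.002,"ax": 0,"ay": 0,"az": 0},{"tx": 0,"ty": 0,"tz": 0.001,"ax": 0,"ay": 0,"az": 0},{"tx": 0,"ty": 0,"tz": 0,"ax": 0,"ay": 0,"az": 0}]}}

```text
t: 21.45
tool_pos: [0.4852, 0.0931, 0.0547]
tcp_rot: [-1.891, -2.508, 0.0]
force: [0.1, -0.2, 0.7]
grip_width: -0.002
gripper_force: 0.0
```

{"op": "play_rows", "data": {"motion": [{"tx": 0,"ty": 0,"tz": 0.001,"ax": 0,"ay": 0,"az": 0},{"tx": 0,"ty": 0,"tz": 0.001,"ax": 0,"ay": 0,"az": 0},{"tx": 0,"ty": 0,"tz": 0,"ax": 0,"ay": 0,"az": 0}]}}

```text
t: 21.75
tool_pos: [0.4855, 0.0931, 0.0541]
tcp_rot: [1.891, 2.508, 0.001]
force: [-0.7, -0.5, 2.9]
grip_width: 0.0
gripper_force: 1.8
```

{"op": "play_rows", "data": {"motion": [{"tx": 0,"ty": 0,"tz": 0.001,"ax": 0,"ay": 0,"az": 0},{"tx": 0,"ty": 0,"tz": 0.001,"ax": 0,"ay": 0,"az": 0},{"tx": 0,"ty": 0,"tz": 0,"ax": 0,"ay": 0,"az": 0},{"tx": 0,"ty": 0,"tz": 0,"ax": 0,"ay": 0,"az": 0}]}}

```text
t: 22.15
tool_pos: [0.4856, 0.0932, 0.0539]
tcp_rot: [1.891, 2.508, 0.001]
force: [-3.3, -0.2, 11.4]
grip_width: -0.005
gripper_force: 5.6
```

{"op": "play_rows", "data": {"motion": [{"tx": 0,"ty": 0,"tz": -0.01,"ax": 0,"ay": 0,"az": 0},{"tx": 0,"ty": 0,"tz": -0.03,"ax": 0,"ay": 0,"az": 0},{"tx": 0,"ty": 0,"tz": -0.06,"ax": 0,"ay": 0,"az": 0},{"tx": -0.06,"ty": 0,"tz": -0.08,"ax": 0,"ay": 0,"az": 0},{"tx": -0.06,"ty": 0,"tz": -0.06,"ax": 0,"ay": 0,"az": 0},{"tx": 0,"ty": 0,"tz": 0,"ax": 0,"ay": 0,"az": 0},{"tx": 0,"ty": 0,"tz": 0,"ax": 0,"ay": 0,"az": 0}]}}

```text
t: 22.85
tool_pos: [0.5025, 0.0351, 0.1732]
tcp_rot: [1.893, 2.506, 0.002]
force: [0.4, 0.9, -1.0]
grip_width: -0.002
gripper_force: 0.0
```

```bash
python3 bar.py w10.png; python3 look.py w10b.png | grep -v bar; python3 -c "
import cv2; p=cv2.imread('pics/w10.png'); cv2.imwrite('pics/w10c.png',cv2.resize(p[0:320,120:520],(750,600),interpolation=cv2.INTER_CUBIC))"
```

```text
[-36.1 -58.1 173.2]
red 1301 [[-53.0, -7.1, 51.6], [-39.3, 2.6, 53.9], [-25.8, 11.7, 56.1]]
bar angle -0.09258815760961832 n 1986
-90 87 60.3 57.5
-87 82 57.1 53.3
-84 130 52.6 46.9
-81 48 35.5 27.0
-78 9 52.9 51.0
-75 62 55.9 53.8
-72 71 56.2 54.7
-69 73 55.7 53.3
-66 66 51.4 49.8
-63 69 51.6 50.2
-60 72 50.4 47.6
-57 62 50.9 49.0
-54 60 54.0 50.6
-51 59 55.1 52.7
pip y-80 141 [[-14.8, -81.4, 32.1], [-1.7, -80.0, 41.6], [13.9, -78.6, 43.6]]
pip y-60 151 [[-14.2, -61.4, 31.7], [-1.7, -60.0, 41.6], [12.7, -58.6, 44.2]]
pip y-40 144 [[-13.1, -41.4, 32.8], [-1.2, -40.0, 40.6], [12.6, -38.6, 42.7]]
pip y-10 153 [[-12.0, -11.5, 33.5], [-0.9, -10.0, 39.8], [11.9, -8.6, 41.9]]
pip y10 241 [[-16.1, 8.9, 35.2], [-0.3, 10.2, 53.7], [16.2, 11.2, 56.3]]
pip y40 72 [[-5.0, 38.5, 29.9], [-0.4, 39.9, 33.2], [5.2, 41.3, 35.1]]
pip y60 54 [[-3.5, 58.6, 28.9], [-0.0, 59.9, 32.0], [3.8, 61.4, 33.6]]
yellow 390 [[-7.8, -122.9, 22.3], [-0.5, -115.4, 32.0], [7.2, -96.7, 37.6]]
ears 1216 [[47.5, -16.6, 60.2], [53.7, 2.3, 63.1], [61.3, 20.1, 65.7]]
t 22.95 pos [0.5006 0.036  0.1714] ang 105.99 tool z [-2.7e-03  6.0e-04 -1.0e+00] F [-0.1 -0.4  0.1] w 0.001 gf 0.0
scaled shift [ 0.1133  0.0754 -0.0572] az total 0.0002
```

View pics/w10c.png

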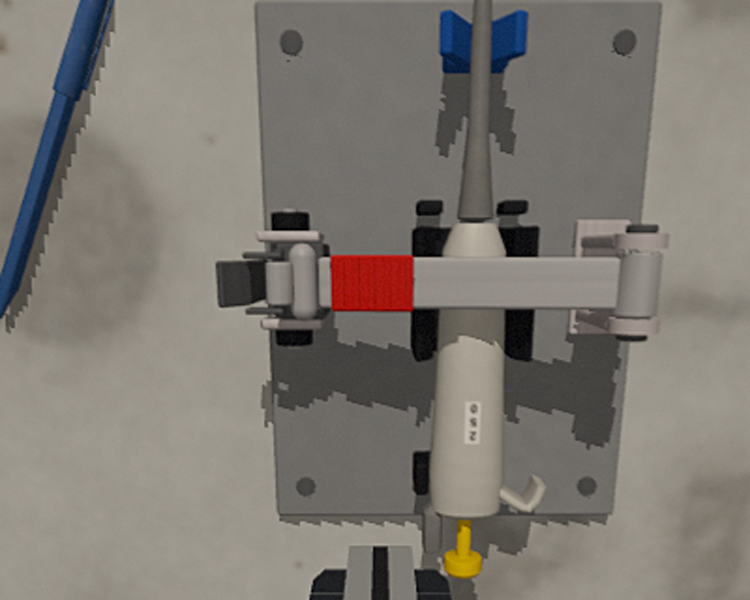

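The bar holds at -0.09 rad with the hand clear. The pin at (303,280) is down beside and under the roller at (280,283), with pin top z≈51 against roller top z≈56. The pipette is seated level, with its hook on the hinge side.

```bash
python3 -c "
from bench import env
print(env.finish_job())"
```

```text
the job is handed in; nothing more can be done
None
```

The larger micropipette is seated in the saddle, tip on the blue V rest and hook on the hinge side. The keeper bar is latched under the roller and held at about -0.09 rad after a peak press of about 15 N, and the job was handed in at about 23 s; no verdict was returned.

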